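# Ready the counting scale for a tray of fittings

## Task

Get the counting scale ready to count fittings into the empty tray that already stands on its platter: with the fingertips press the round key and hold it fully down for a good second to switch the scale on, then press the wide key fully down to tare off the tray, then press the middle one of the three square keys fully down to start counting. Let each key come fully up before you press the next and press neither of the other two square keys. Keep off the platter and the tray so that the tare is true, and leave the things around the scale where they stand.

Things in the scene. Friction and masses are not known exactly. Their poses are not given: they have to be found in the camera images.
- scale: Fixed bench counting scale of grey plastic, 335 mm (x) by 320 (y), 84 high. Origin: centre of its underside; x from front to back, y to its left, z up; front faces the robot. Black front panel, 45 to 65 mm high, falls to the front at 0.2 rad: display behind, a row of 5 white keys before it at x = -147 mm: y = 115 round, 60, 10, -40 square, -107 wide; key faces 58 mm above the bench.
- platter: Flat stainless platter, 235 mm (x) by 315 (y), on the rear part of the scale; upper face 84 mm above the bench, front edge 84 mm behind the middle of the keys. Origin: under its centre, 14 mm below its upper face; axes as the scale's. Not to be touched.
- key_round_top (a point): Round on/off key at the left end of the row, 25 mm across; its origin is the centre of the key's upper face (with the key up), z axis out of the face. The face stands 8 mm proud of the panel (4 mm when fully down); the press goes square to the panel, along -z.
- key_round (a joint): Press of the round on/off key. Joint value in m: 0 = up, 0.004 = fully down; springs back by itself; full travel 4 mm takes about 4 N (about 1.3 N to start it moving).
- key_sq1_top (a point): Left one of the three square keys, 20 x 20 mm, beside the round key; not to be pressed; its origin is the centre of the key's upper face (with the key up), z axis out of the face. The face stands 8 mm proud of the panel (4 mm when fully down); the press goes square to the panel, along -z.
- key_sq1 (a joint): Press of the left square key. Joint value in m: 0 = up, 0.004 = fully down; springs back by itself; full travel 4 mm takes about 4 N (about 1.3 N to start it moving).
- key_sq2_top (a point): Middle one of the three square keys (counting key), 20 x 20 mm; its origin is the centre of the key's upper face (with the key up), z axis out of the face. The face stands 8 mm proud of the panel (4 mm when fully down); the press goes square to the panel, along -z.
- key_sq2 (a joint): Press of the middle square key. Joint value in m: 0 = up, 0.004 = fully down; springs back by itself; full travel 4 mm takes about 4 N (about 1.3 N to start it moving).
- key_sq3_top (a point): Right one of the three square keys, 20 x 20 mm, beside the wide key; not to be pressed; its origin is the centre of the key's upper face (with the key up), z axis out of the face. The face stands 8 mm proud of the panel (4 mm when fully down); the press goes square to the panel, along -z.
- key_sq3 (a joint): Press of the right square key. Joint value in m: 0 = up, 0.004 = fully down; springs back by itself; full travel 4 mm takes about 4 N (about 1.3 N to start it moving).
- key_wide_top (a point): Wide tare key at the right end of the row, 56 mm (y) by 22 mm (x); its origin is the centre of the key's upper face (with the key up), z axis out of the face. The face stands 8 mm proud of the panel (4 mm when fully down); the press goes square to the panel, along -z.
- key_wide (a joint): Press of the wide tare key. Joint value in m: 0 = up, 0.004 = fully down; springs back by itself; full travel 4 mm takes about 4 N (about 1.3 N to start it moving).
- tray: Empty open tray of grey plastic, 130 x 190 mm, 32 mm high, 160 g or so, loose on the platter. Origin: centre of its underside; z up. Its rim is 116 mm above the bench. Not to be touched.
- foot: Steel levelling foot for a cabinet, loose on the bench beside the scale: disc 50 mm across with an upright 10 mm stem, 70 mm high. Origin: centre of its underside. To be left alone.
- tape: Roll of brown packing tape lying flat on the bench beside the scale, 80 mm across with a 40 mm hole, 48 mm high. Origin: centre of its underside. To be left alone.
- jar: Closed clear jar with a black cap standing beside the scale, 60 mm across, 75 mm high. Origin: centre of its underside. To be left alone.
- carton: Small closed cardboard carton beside the scale, 70 x 50 mm, 50 mm high. Origin: centre of its underside. To be left alone.

How it is judged (in metres and radians):
On the way, in this order (a step that is already met when the one before it is completed fails the run):
1. a finger holds the round key down (over 3 of its 4 mm) for 0.8 s, all other keys up (value of joint key_round above 0.003 m and contact force between the fingers and scale above 0.5 N and value of joint each of key_sq1, key_sq2, key_sq3, key_wide below 0.001 m), for 0.8 s.
2. all keys are up again (value of joint each of key_round, key_sq1, key_sq2, key_sq3, key_wide below 0.001 m), for 0.05 s.
3. a finger presses the wide key down (over 3 of its 4 mm), all other keys up (value of joint key_wide above 0.003 m and contact force between the fingers and scale above 0.5 N and value of joint each of key_round, key_sq1, key_sq2, key_sq3 below 0.001 m), for 0.05 s.
4. all keys are up again (all of step 2), for 0.05 s.
5. a finger presses the middle square key down (over 3 of its 4 mm), all other keys up (value of joint key_sq2 above 0.003 m and contact force between the fingers and scale above 0.5 N and value of joint each of key_round, key_sq1, key_sq3, key_wide below 0.001 m), for 0.05 s.
At the end, for the whole second after the job is handed in: All five keys are up (within 1 mm), the tray rests level on the platter within 5 mm of where it stood, and the foot, tape, jar and carton stand upright within 15 mm of where they were (all of step 4 and distance of tray from where it was at the start of the episode below 0.005 m and linear speed of tray below 0.02 m/s and angle between tray's own z axis and vertical below 0.1 rad and contact force between tray and platter above 0.3 N and distance of each of foot, tape, jar, carton from where it was at the start of the episode below 0.015 m and angle between each of foot, tape, jar, carton's own z axis and vertical below 0.2 rad); the robot touches nothing.
It fails at once if one of the other two square keys is pressed (over 2 mm) (value of joint any of key_sq1, key_sq3 above 0.002 m).
It fails at once if the robot touches the platter (over 0.5 N) (contact force between any of the fingers, the arm and platter above 0.5 N).
It fails at once if the robot touches the tray (over 0.5 N), or it is shifted or lifted by over 5 mm (contact force between any of the fingers, the arm and tray above 0.5 N or distance of tray from where it was at the start of the episode above 0.005 m).
It fails at once if a thing beside the scale is knocked, lifted or carried off by over 15 mm (distance of any of foot, tape, jar, carton from where it was at the start of the episode above 0.015 m).
It also fails if it takes over 48 s, if anything falls off the work surface, if the arm or the gripper's body presses on something with over 40 N, if the wrist force passes 120 N, or if a joint passes its speed limit or range.

## Robot

A 6-joint arm with a two-finger parallel gripper is mounted at the origin on the work surface. World frame = base frame: x ahead of the robot, y to its left, z up, the work surface at z = 0. Lengths are in mm, angles in degrees, forces in N, time in s.
With the tool pointing down it reaches from about 300 to 850 mm from the base axis. Payload 4.2 kg.
Tool frame: the origin (TCP) lies at the very end of the fingers, on their centre line; the grasp point (between the pads) lies 19 mm behind it; z points along the fingers, y is the direction in which the jaws open and shut (so a half turn about z gives the same grasp; the last joint's range is limited). The gripper opens to 91 mm and grips with 3 to 60 N. Pads are 32 mm wide; open, the fingers measure 118 mm over their backs; the gripper's body (76 mm by 178 mm) begins 60 mm behind the grasp point.
Start: joints at [-66.291, 18.312, 89.639, -0, 72.044, -1.146], TCP at [241.69, -521.756, 213.976] pointing down, gripper open.
Joint ranges: [-177.97, 177.97], [-48.28, 115.42], [12.27, 149.76], [-77.06, 257.06], [2.81, 150.46], [-146.56, 146.56]. Speed limits (degrees/s): [147.25, 147.25, 180, 180, 180, 180].

## Interface

Orientations are given as [roll, pitch, yaw] about the fixed x, y, z axes, in that order (R = Rz(yaw) Ry(pitch) Rx(roll)).
In Python, from workcell import telemetry, grab_frame, job gives the robot as it stands.
- The arm moves only by the tool drive_tool, never from a script. Its argument "moves" is a list of rows, each an object of numbers: "claw": the closure, from -1 (fully open) to 1 (shut); "dx", "dy", "dz": the shift along the tool's x, y, z in units of 20 mm (1.0 is 20 mm); "yaw": the turn about the tool's z in units of 0.15 rad (1.0 is 0.15 rad). In form: [{"claw": .., "dx": .., "dy": .., "dz": .., "yaw": ..}, ...]. A call has 1 to 5 rows; each row shifts and turns the pose as measured when the row begins, along the tool's axes as they then stand; what a row does not reach is not made up. A row lasts 1/8 s, in which the tool goes at most 62.5 mm and 10.7 degrees, less where a joint would pass 70% of its speed; a pose out of reach is approached as far as the arm can. A call with a number of a shift or a turn outside -1 to 1 is refused whole. A call with a gripper value outside its range is refused whole. The fingers move at their own pace and stop on an object; "grip_force" is the grip in N (left out, the last holds). Time passes only in rows, so rows that do not move let the fingers close. It gives the time, the measured TCP pose, the force and the opening at its end, in the units of the state.
- telemetry.state(): the state, without advancing time (a new reading comes with each control period).
- grab_frame(name): name is "scene" or "top" or "wrist"; returns a dict with "color" (384x512x3 uint8, blue, green, red), "vertical_fov" (degrees; the focal length in pixels is half the picture's height over the tangent of half this angle, whatever the lens; pixels are square), "cx", "cy" (the principal point, pixels), "dist" ([k1, k2, p1, p2, k3] as OpenCV has them; the pictures are not rectified), "pose" (4x4, takes a point from camera to world coordinates). Camera axes: x right, y down, z forward; pixel columns grow to the right and rows downward; lengths in mm; the calibration is good to about 2 mm. A picture is of the moment at which its call begins. There is no depth.
- job.job_done(): hands the job in, once; it reports no verdict.
The state is a dict: "time_s": time; "qpos": joint angles; "qvel": joint speeds; "effort": joint torques, N m; "ee_pos": TCP position; "ee_rot": TCP orientation; "force": force on the tool from outside, world axes, zero at the start; "torque": the same for the moment, N m; "gripper_width": finger opening in mm.
Only numpy, scipy, OpenCV 4.12 (cv2) and the standard library are available. Lean on these libraries where they do the work, as an engineer would, in place of code of your own. Each camera call takes 0.05 s, during which the arm holds its last target.

## Working session

There is one attempt and no reset: what is moved stays moved. The work goes in short steps, Python scripts to look and compute and a tool call to move; the robot and the scene stay as the last step left them, time stands still between calls to the robot, and variables do not carry over. Pictures are saved under pics/ and viewed, and the job is handed in when it is done.

Besides the shell and the picture viewer there is one more tool, called after ">>>" as name(argument=value, ...) on one line, values as JSON. drive_tool: Moves the arm, as the interface text tells. Its arguments: {"type":"object","properties":{"moves":{"type":"array"},"grip_force":{"type":"number"}},"required":["moves"]}

```bash
mkdir -p pics; cat > h.py <<'E'
from workcell import telemetry, grab_frame, job
import numpy as np, cv2, pickle
def grab(n,tag):
    f=grab_frame(n); cv2.imwrite(f'pics/{tag}.png',f['color']); pickle.dump(f,open(f'{tag}.pkl','wb')); return f
def cam(f):
    h,w=f['color'].shape[:2]; fl=h/2/np.tan(np.radians(f['vertical_fov'])/2)
    K=np.array([[fl,0,f['cx']],[0,fl,f['cy']],[0,0,1.]]); return K,np.array(f['dist'],float),np.array(f['pose'])
def ray(f,uv):
    K,d,P=cam(f); n=cv2.undistortPoints(np.array(uv,float).reshape(-1,1,2),K,d).reshape(-1,2)
    v=np.c_[n,np.ones(len(n))]@P[:3,:3].T; return P[:3,3],v
def onz(f,uv,z):
    o,v=ray(f,uv); return o+v*((z-o[2])/v[:,2])[:,None]
def proj(f,X):
    K,d,P=cam(f); T=np.linalg.inv(P); return cv2.projectPoints(np.array(X,float).reshape(-1,1,3),cv2.Rodrigues(T[:3,:3])[0],T[:3,3],K,d)[0].reshape(-1,2)
E
python3 - <<'E'
from h import *
s=telemetry.state(); print(s)
for n in ['scene','top','wrist']:
    f=grab(n,n+'0'); print(n,f['pose'],f['vertical_fov'])
E
```

```text
{'time_s': 0.0, 'qpos': array([-6.62933293e+01,  1.83499405e+01,  8.97066573e+01, -2.22221371e-03,
        7.20405259e+01, -1.14767169e+00]), 'qvel': array([ 0.03615294, -0.09242099, -0.03644192,  0.02677372,  0.1031204 ,
       -0.12431877]), 'effort': array([ 5.51122207e-05, -4.12457085e+01, -2.31971544e+01,  7.25796609e-02,
        4.56606550e-02, -1.60944396e-04]), 'ee_pos': array([ 241.45570579, -521.30520354,  213.13559718]), 'ee_rot': array([-1.79902853e+02,  1.67027560e-04,  2.48550296e+01]), 'force': array([-0.05309205, -0.48247996, -0.00926254]), 'torque': array([ 0.02347498,  0.00025169, -0.00146407]), 'gripper_width': 91.54393779659381}
scene [[-7.99193313e-01  3.97045320e-01 -4.51270498e-01  1.02711716e+03]
 [ 6.01025906e-01  5.37377611e-01 -5.91602201e-01  6.36609372e+02]
 [ 7.60977667e-03 -7.44029783e-01 -6.68103116e-01  7.58386999e+02]
 [ 0.00000000e+00  0.00000000e+00  0.00000000e+00  1.00000000e+00]] 49.56550766876305
top [[ 1.62990484e-02 -9.98713993e-01  4.80073115e-02  5.35808286e+02]
 [-9.99762851e-01 -1.69720757e-02 -1.36451382e-02  5.82191984e+01]
 [ 1.44423742e-02 -4.77735239e-02 -9.98753778e-01  9.66764691e+02]
 [ 0.00000000e+00  0.00000000e+00  0.00000000e+00  1.00000000e+00]] 52.651892054404506
wrist [[ 4.20410389e-01 -8.76441109e-01 -2.34746855e-01  3.06553405e+02]
 [-9.07332611e-01 -4.06558717e-01 -1.07039913e-01 -4.91100468e+02]
 [-1.62420055e-03  2.57994169e-01 -9.66145109e-01  3.83083253e+02]
 [ 0.00000000e+00  0.00000000e+00  0.00000000e+00  1.00000000e+00]] 59.45327667169368
```

View pics/top0.png

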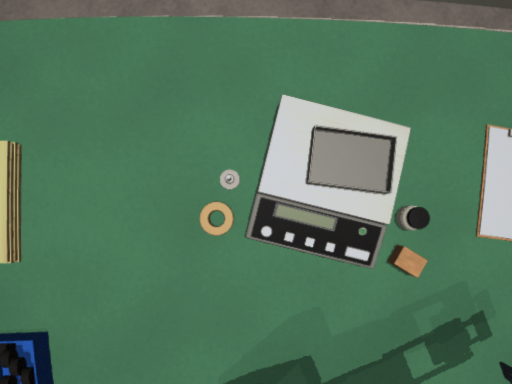

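View pics/scene0.png

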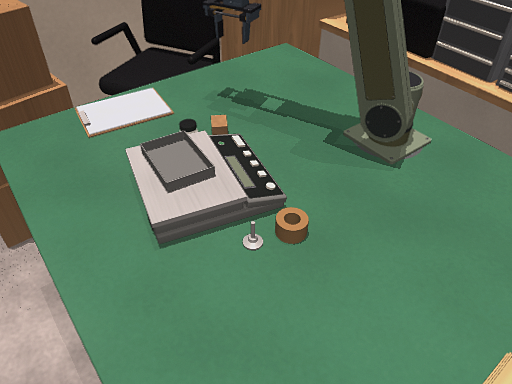

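View pics/wrist0.png

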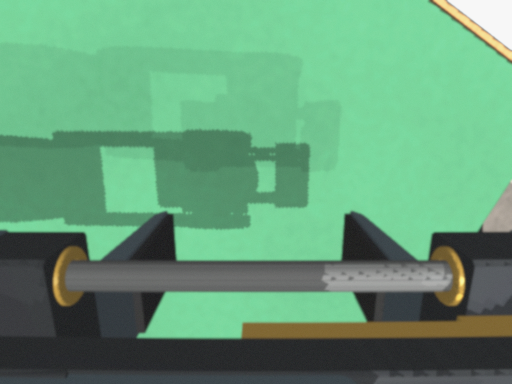

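The top view shows the scale with its keys along its front edge: round about (266,231), squares (289,237), (310,242), (330,247), and wide (357,254). The tape and foot stand to its left, the jar and carton to its right. Next I'll refine the key centroids and fit the scale's pose.

```bash
cat > fit.py <<'E'
from h import *
from scipy.optimize import least_squares
ys=np.array([115,60,10,-40,-107.])
keys=np.c_[np.full(5,-147.),ys,np.full(5,58.)]
def cents(f,guess,r=9,thr=170):
    g=f['color'].min(axis=2); out=[]
    for u,v in guess:
        x0,y0=int(u)-r,int(v)-r; p=g[y0:y0+2*r+1,x0:x0+2*r+1].astype(float)
        m=(p>thr).astype(np.uint8); n,l,st,c=cv2.connectedComponentsWithStats(m)
        w=np.clip(p-90,0,None)
        k=1+np.argmin([np.hypot(*(c[i]-r))-st[i,4]*.05 for i in range(1,n)])
        mm=cv2.dilate((l==k).astype(np.uint8),np.ones((3,3)))
        yy,xx=np.mgrid[:2*r+1,:2*r+1]; w=w*mm
        out.append([x0+(w*xx).sum()/w.sum(),y0+(w*yy).sum()/w.sum()])
    return np.array(out)
def world(p,X):
    c,s=np.cos(p[2]),np.sin(p[2]); X=np.atleast_2d(X)
    return np.c_[p[0]+c*X[:,0]-s*X[:,1],p[1]+s*X[:,0]+c*X[:,1],X[:,2]]
if __name__=='__main__':
    ft=pickle.load(open('top0.pkl','rb'));fs=pickle.load(open('scene0.pkl','rb'))
    ct=cents(ft,[(266,231),(289,237),(310,242),(330,247),(357,254)],12)
    cs=cents(fs,[(270,186),(262,174),(254,163),(247,153),(239,141)],6,150)
    print(ct.round(1).tolist(),cs.round(1).tolist())
    for nm,L in [('top',[(ft,ct)]),('scene',[(fs,cs)]),('both',[(ft,ct),(fs,cs)])]:
        r=least_squares(lambda p:np.concatenate([(proj(f,world(p,keys))-c).ravel() for f,c in L]),[600,0,-.2])
        print(nm,r.x[:2],np.degrees(r.x[2]),np.abs(r.fun).max()); print(world(r.x,keys).round(1).tolist())
    p=r.x
    for nm,uv,z in [('foot',(229,179),0),('tape',(216,218),48),('jar',(418,218),75),('carton',(410,260),50)]:
        w=onz(ft,[uv],z); print(nm,w.round(0))
    c=world(p,[[x,y,z] for x in (-167.5,167.5) for y in (-160,160) for z in (45,)])
    im=ft['color'].copy()
    for u in proj(ft,np.r_[world(p,keys),c]): cv2.circle(im,tuple(int(round(a)) for a in u),2,(0,0,255),-1)
    cv2.imwrite('pics/ov.png',cv2.resize(im[80:280,190:450],None,fx=3,fy=3))
E
python3 fit.py
```

```text
[[266.0, 231.0], [288.8, 236.6], [309.3, 241.7], [329.8, 246.8], [356.9, 253.4]] [[270.2, 184.9], [261.4, 172.7], [253.9, 162.2], [246.6, 152.4], [238.0, 140.2]]
top [ 612.33629031 -134.03822234] -13.131403609455297 0.09401482040266274
[[495.3, 11.4, 58.0], [482.8, -42.2, 58.0], [471.5, -90.9, 58.0], [460.1, -139.6, 58.0], [444.9, -204.8, 58.0]]
scene [ 614.45020823 -132.83377988] -13.244231537091707 0.1610909912406555
[[497.7, 12.8, 58.0], [485.1, -40.8, 58.0], [473.7, -89.4, 58.0], [462.2, -138.1, 58.0], [446.8, -203.3, 58.0]]
both [ 612.90068697 -133.97339628] -13.19212347512511 0.5311903699232232
[[496.0, 11.5, 58.0], [483.5, -42.0, 58.0], [472.1, -90.7, 58.0], [460.7, -139.4, 58.0], [445.4, -204.6, 58.0]]
foot [[621. 103.   0.]]
tape [[523. 129.  48.]]
jar [[ 530. -346.   75.]]
carton [[ 429. -338.   50.]]
```

View pics/ov.png

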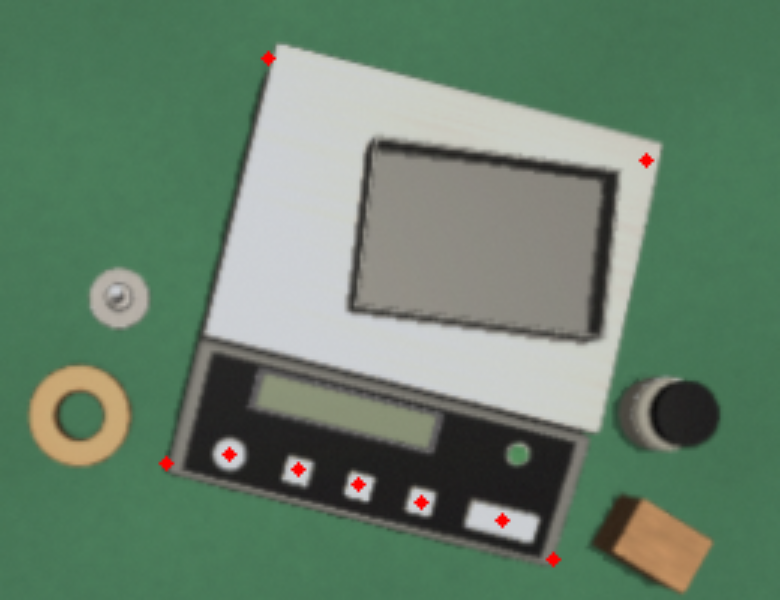

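The fit agrees with the picture: both cameras match within about 2 mm, and the scale's yaw is -13.2°. I'll shut the fingers and turn the tool in line with the scale.

>>> drive_tool(moves=[{"claw": 1,"dx": 0,"dy": 0,"dz": 0,"yaw": 0.9},{"claw": 1,"dx": 0,"dy": 0,"dz": 0,"yaw": 0.9},{"claw": 1,"dx": 0,"dy": 0,"dz": 0,"yaw": 0.9},{"claw": 1,"dx": 0,"dy": 0,"dz": 0,"yaw": 0.9},{"claw": 1,"dx": 0,"dy": 0,"dz": 0,"yaw": 0.9}], grip_force=5)

```text
time_s: 0.78
ee_pos: [241.1, -520.3, 211.4]
ee_rot: [-179.7, 0.2, -15.1]
force: [-0.3, 1.4, 0.4]
gripper_width: 43.9
```

```bash
cat > to.py <<'E'
import sys
from h import *
from scipy.spatial.transform import Rotation as R
s=telemetry.state(); x,y,z=map(float,sys.argv[1:4])
M=R.from_euler('xyz',s['ee_rot'],degrees=True)
d=M.inv().apply(np.array([x,y,z])-s['ee_pos'])
dy=(s['ee_rot'][2]+13.2)
print('t',s['time_s'],s['ee_pos'].round(1),s['ee_rot'].round(2),'F',s['force'].round(1),'w',s['gripper_width'],'| units',(d/20).round(2),'yaw',round(np.radians(dy)/.15,2))
E
python3 to.py 491.1 12.6 120
```

```text
t 0.775 [ 241.1 -520.3  211.4] [-179.75    0.2   -15.08] F [-0.3  1.4  0.4] w 43.94859588278386 | units [  5.15 -28.96   4.68] yaw -0.22
```

>>> drive_tool(moves=[{"claw": 1,"dx": 0.2,"dy": -1,"dz": 0,"yaw": -0.1},{"claw": 1,"dx": 0.2,"dy": -1,"dz": 0,"yaw": -0.1},{"claw": 1,"dx": 0.2,"dy": -1,"dz": 0,"yaw": 0},{"claw": 1,"dx": 0.2,"dy": -1,"dz": 0,"yaw": 0},{"claw": 1,"dx": 0.2,"dy": -1,"dz": 0,"yaw": 0}])

```text
time_s: 1.4
ee_pos: [286.7, -420.5, 211.2]
ee_rot: [-179.6, 0.2, -12.9]
force: [-0.2, 0.5, -0.4]
gripper_width: 0.4
```

>>> drive_tool(moves=[{"claw": 1,"dx": 0.2,"dy": -1,"dz": 0,"yaw": 0},{"claw": 1,"dx": 0.2,"dy": -1,"dz": 0,"yaw": 0},{"claw": 1,"dx": 0.2,"dy": -1,"dz": 0,"yaw": 0},{"claw": 1,"dx": 0.2,"dy": -1,"dz": 0,"yaw": 0},{"claw": 1,"dx": 0.2,"dy": -1,"dz": 0,"yaw": 0}])

```text
time_s: 2.02
ee_pos: [331.3, -320.3, 212.4]
ee_rot: [-179.6, 0.2, -12.8]
force: [0.0, 0.5, -0.3]
gripper_width: 0.6
```

```bash
python3 to.py 491.1 12.6 120
```

```text
t 2.025 [ 331.3 -320.3  212.4] [-1.7964e+02  1.5000e-01 -1.2840e+01] F [ 0.   0.5 -0.3] w 0.6333698070356323 | units [  4.1  -17.98   4.72] yaw 0.04
```

>>> drive_tool(moves=[{"claw": 1,"dx": 0.2,"dy": -1,"dz": 0,"yaw": 0},{"claw": 1,"dx": 0.2,"dy": -1,"dz": 0,"yaw": 0},{"claw": 1,"dx": 0.2,"dy": -1,"dz": 0,"yaw": 0},{"claw": 1,"dx": 0.2,"dy": -1,"dz": 0,"yaw": 0},{"claw": 1,"dx": 0.2,"dy": -1,"dz": 0,"yaw": 0}])

```text
time_s: 2.65
ee_pos: [374.8, -220.2, 213.4]
ee_rot: [-179.7, 0.1, -12.8]
force: [0.6, 0.1, -0.2]
gripper_width: 0.5
```

>>> drive_tool(moves=[{"claw": 1,"dx": 0.2,"dy": -1,"dz": 0.2,"yaw": 0},{"claw": 1,"dx": 0.2,"dy": -1,"dz": 0.4,"yaw": 0},{"claw": 1,"dx": 0.2,"dy": -1,"dz": 0.4,"yaw": 0},{"claw": 1,"dx": 0.2,"dy": -1,"dz": 0.4,"yaw": 0},{"claw": 1,"dx": 0.2,"dy": -1,"dz": 0.4,"yaw": 0}])

```text
time_s: 3.28
ee_pos: [417.7, -120.1, 178.2]
ee_rot: [-179.7, -0.2, -12.7]
force: [0.2, 0.2, 0.5]
gripper_width: 0.7
```

>>> drive_tool(moves=[{"claw": 1,"dx": 0.2,"dy": -1,"dz": 0.4,"yaw": 0},{"claw": 1,"dx": 0.2,"dy": -1,"dz": 0.4,"yaw": 0},{"claw": 1,"dx": 0.2,"dy": -1,"dz": 0.4,"yaw": 0},{"claw": 1,"dx": 0.2,"dy": -1,"dz": 0.4,"yaw": 0},{"claw": 1,"dx": 0.2,"dy": -1,"dz": 0.4,"yaw": 0}])

```text
time_s: 3.9
ee_pos: [459.5, -19.9, 138.3]
ee_rot: [-179.7, -0.3, -12.6]
force: [-0.2, 0.7, 0.4]
gripper_width: 0.2
```

```bash
python3 to.py 491.1 12.6 90
```

```text
t 3.9 [459.5 -19.9 138.3] [-179.69   -0.27  -12.56] F [-0.2  0.7  0.4] w 0.20135929913761683 | units [ 1.18 -1.92  2.43] yaw 0.07
```

>>> drive_tool(moves=[{"claw": 1,"dx": 0.6,"dy": -0.9,"dz": 0.8,"yaw": 0.05},{"claw": 1,"dx": 0.5,"dy": -0.9,"dz": 0.7,"yaw": 0},{"claw": 1,"dx": 0,"dy": 0,"dz": 0.5,"yaw": 0},{"claw": 1,"dx": 0,"dy": 0,"dz": 0.2,"yaw": 0},{"claw": 1,"dx": 0,"dy": 0,"dz": 0,"yaw": 0}])

```text
time_s: 4.53
ee_pos: [488.8, 14.1, 92.7]
ee_rot: [-179.7, -0.2, -12.8]
force: [-0.5, 0.6, 0.0]
gripper_width: 0.4
```

```bash
python3 to.py 491.1 12.6 70; python3 -c "
from h import *
for n in ['wrist','top','scene']:
  f=grab(n,n+'1')
  print(n,proj(f,[telemetry.state()['ee_pos'],[491.1,12.6,60],[496,11.5,58]]).round(1).tolist())
a=cv2.imread('pics/top1.png')[170:280,230:400];b=cv2.imread('pics/scene1.png')[100:210,190:360]
cv2.imwrite('pics/c1.png',cv2.resize(np.vstack([a,b]),None,fx=2.7,fy=2.7))"
```

```text
t 4.525 [488.8  14.1  92.7] [-179.73   -0.23  -12.82] F [-0.5  0.6  0. ] w 0.43214270519841697 | units [0.12 0.05 1.13] yaw 0.04
wrist [[258.1, 240.4], [259.8, 216.7], [259.8, 208.2]]
top [[265.5, 234.4], [265.4, 232.8], [265.9, 230.6]]
scene [[273.5, 173.5], [272.1, 183.4], [270.4, 184.5]]
```

View pics/wrist1.png

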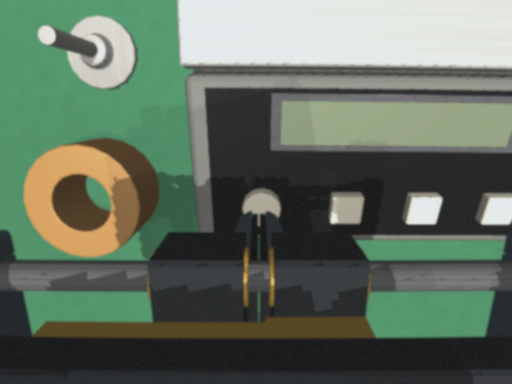

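View pics/c1.png

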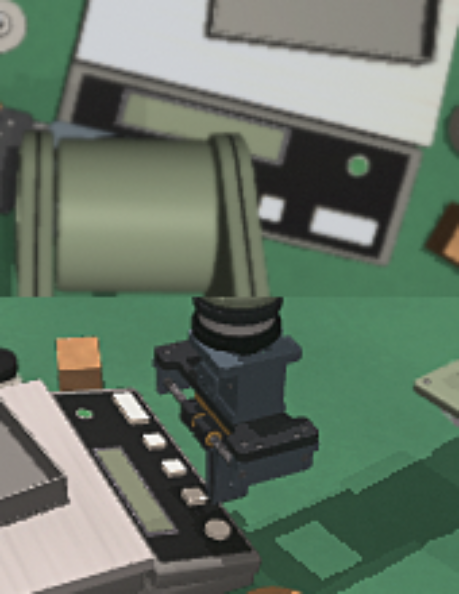

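The wrist view puts the round key at about (262,205), against a predicted (260,208), so the pose is confirmed. Now I'll lower the fingers.

>>> drive_tool(moves=[{"claw": 1,"dx": 0.1,"dy": 0.05,"dz": 0.7,"yaw": 0},{"claw": 1,"dx": 0,"dy": 0,"dz": 0.5,"yaw": 0},{"claw": 1,"dx": 0,"dy": 0,"dz": 0.2,"yaw": 0},{"claw": 1,"dx": 0,"dy": 0,"dz": 0.1,"yaw": 0}])

```text
time_s: 5.18
ee_pos: [491.4, 12.0, 61.5]
ee_rot: [-179.7, -0.3, -12.9]
force: [0.2, 0.3, 1.3]
gripper_width: 0.7
```

```bash
python3 to.py 491.1 12.6 56
```

```text
t 5.175 [491.4  12.   61.5] [-179.7    -0.35  -12.89] F [0.2 0.3 1.3] w 0.6986281111508958 | units [-0.02 -0.02  0.28] yaw 0.04
```

>>> drive_tool(moves=[{"claw": 1,"dx": 0,"dy": 0,"dz": 0.1,"yaw": 0},{"claw": 1,"dx": 0,"dy": 0,"dz": 0.1,"yaw": 0}])

```text
time_s: 5.42
ee_pos: [491.9, 12.0, 57.7]
ee_rot: [-179.7, -0.4, -12.9]
force: [-0.3, -0.7, 2.3]
gripper_width: 0.8
```

>>> drive_tool(moves=[{"claw": 1,"dx": 0,"dy": 0,"dz": 0.1,"yaw": 0}])

```text
time_s: 5.55
ee_pos: [492.2, 11.9, 56.1]
ee_rot: [-179.7, -0.5, -12.9]
force: [0.0, -0.9, 3.2]
gripper_width: 0.1
```

>>> drive_tool(moves=[{"claw": 1,"dx": 0,"dy": 0,"dz": 0.1,"yaw": 0}])

```text
time_s: 5.68
ee_pos: [492.4, 11.9, 55.2]
ee_rot: [-179.7, -0.5, -12.9]
force: [-5.2, -0.0, 19.2]
gripper_width: 0.7
```

>>> drive_tool(moves=[{"claw": 1,"dx": 0,"dy": 0,"dz": 0.1,"yaw": 0}])

```text
time_s: 5.8
ee_pos: [492.5, 11.9, 55.1]
ee_rot: [-179.7, -0.5, -12.9]
force: [-6.8, -1.0, 22.8]
gripper_width: 0.6
```

Force rose from 3 N to 19 N, so the key is at its stop. I'll hold it there.

>>> drive_tool(moves=[{"claw": 1,"dx": 0,"dy": 0,"dz": 0.07,"yaw": 0},{"claw": 1,"dx": 0,"dy": 0,"dz": 0.07,"yaw": 0},{"claw": 1,"dx": 0,"dy": 0,"dz": 0.07,"yaw": 0},{"claw": 1,"dx": 0,"dy": 0,"dz": 0.07,"yaw": 0},{"claw": 1,"dx": 0,"dy": 0,"dz": 0.07,"yaw": 0}])

```text
time_s: 6.42
ee_pos: [492.4, 11.9, 55.4]
ee_rot: [-179.7, -0.7, -12.9]
force: [-3.4, 0.3, 13.3]
gripper_width: 0.5
```

>>> drive_tool(moves=[{"claw": 1,"dx": 0,"dy": 0,"dz": 0.07,"yaw": 0},{"claw": 1,"dx": 0,"dy": 0,"dz": 0.07,"yaw": 0},{"claw": 1,"dx": 0,"dy": 0,"dz": 0.07,"yaw": 0},{"claw": 1,"dx": 0,"dy": 0,"dz": 0.07,"yaw": 0},{"claw": 1,"dx": 0,"dy": 0,"dz": 0.07,"yaw": 0}])

```text
time_s: 7.05
ee_pos: [492.4, 11.9, 55.4]
ee_rot: [-179.6, -0.9, -12.8]
force: [-4.5, -0.8, 13.6]
gripper_width: 0.9
```

```bash
python3 - <<'E'
from h import *
f=grab('scene','scene2'); g=grab('wrist','wrist2')
print(telemetry.state()['force'],telemetry.state()['ee_pos'])
cv2.imwrite('pics/c2.png',np.hstack([cv2.resize(f['color'][120:220,200:300],(400,400)),cv2.resize(g['color'][130:260,200:330],(400,400))]))
E
```

```text
[-3.93570101 -0.95311996 12.81347864] [492.369334    11.87097193  55.37437636]
```

View pics/c2.png

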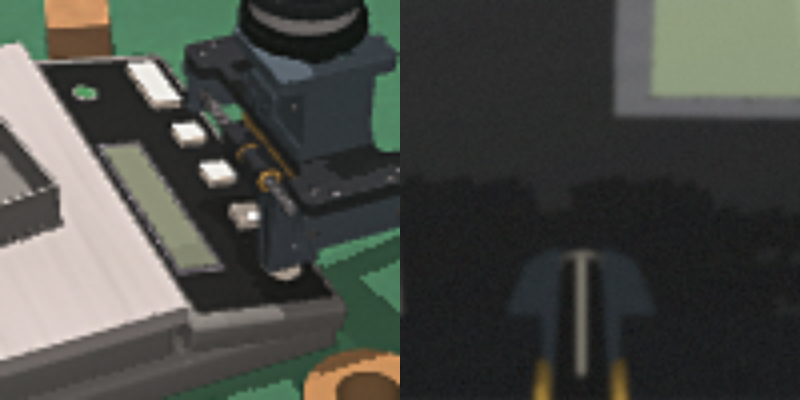

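The finger bears only on the round key, at its stop with 13 N, and has held it for over 1.3 s. Next: lift and move to the wide key.

>>> drive_tool(moves=[{"claw": 1,"dx": 0,"dy": 0,"dz": -0.5,"yaw": 0},{"claw": 1,"dx": 0,"dy": 0,"dz": -1,"yaw": 0},{"claw": 1,"dx": 0,"dy": 0,"dz": -0.5,"yaw": 0},{"claw": 1,"dx": 0,"dy": 0,"dz": 0,"yaw": 0}])

```text
time_s: 7.65
ee_pos: [491.5, 12.0, 96.8]
ee_rot: [-179.6, -1.0, -12.8]
force: [0.0, 0.5, 0.5]
gripper_width: 0.6
```

```bash
python3 to.py 440.5 -203.5 92; python3 - <<'E'
from h import *
f=grab('scene','scene3'); g=grab('wrist','wrist3')
cv2.imwrite('pics/c3.png',np.hstack([cv2.resize(f['color'][120:220,200:300],(400,400)),cv2.resize(g['color'],(533,400))[:,:400]]))
E
```

```text
t 7.65 [491.5  12.   96.8] [-179.6    -0.95  -12.85] F [0.  0.5 0.5] w 0.5853856189694493 | units [-0.09 11.07  0.16] yaw 0.04
```

View pics/c3.png

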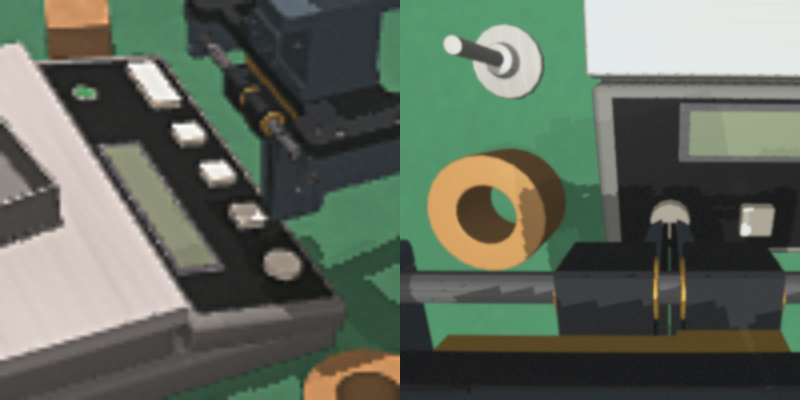

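The key is up again. I'll move along the row at this height.

>>> drive_tool(moves=[{"claw": 1,"dx": 0,"dy": 1,"dz": 0,"yaw": 0},{"claw": 1,"dx": 0,"dy": 1,"dz": 0,"yaw": 0},{"claw": 1,"dx": 0,"dy": 1,"dz": 0,"yaw": 0},{"claw": 1,"dx": 0,"dy": 1,"dz": 0,"yaw": 0},{"claw": 1,"dx": 0,"dy": 1,"dz": 0,"yaw": 0}])

```text
time_s: 8.38
ee_pos: [466.0, -86.8, 91.2]
ee_rot: [-179.6, -0.4, -12.7]
force: [0.6, 1.0, 0.9]
gripper_width: 0.7
```

>>> drive_tool(moves=[{"claw": 1,"dx": 0,"dy": 1,"dz": 0,"yaw": 0},{"claw": 1,"dx": 0,"dy": 1,"dz": 0,"yaw": 0},{"claw": 1,"dx": 0,"dy": 1,"dz": 0,"yaw": 0},{"claw": 1,"dx": 0,"dy": 1,"dz": 0,"yaw": 0},{"claw": 1,"dx": 0,"dy": 0.5,"dz": 0,"yaw": 0}])

```text
time_s: 9.0
ee_pos: [442.8, -177.0, 86.5]
ee_rot: [-179.6, 0.1, -12.7]
force: [-0.1, -0.1, -0.1]
gripper_width: 0.2
```

```bash
python3 to.py 440.5 -203.5 65
```

```text
t 9.0 [ 442.8 -177.    86.5] [-1.7959e+02  7.0000e-02 -1.2730e+01] F [-0.1 -0.1 -0.1] w 0.17883081531742848 | units [0.18 1.33 1.06] yaw 0.05
```

>>> drive_tool(moves=[{"claw": 1,"dx": 0.1,"dy": 0.8,"dz": 0.2,"yaw": 0},{"claw": 1,"dx": 0.05,"dy": 0.5,"dz": 0.3,"yaw": 0},{"claw": 1,"dx": 0,"dy": 0,"dz": 0.2,"yaw": 0},{"claw": 1,"dx": 0,"dy": 0,"dz": 0.1,"yaw": 0}])

```text
time_s: 9.5
ee_pos: [439.5, -204.0, 68.2]
ee_rot: [-179.5, 0.2, -12.8]
force: [0.3, 0.6, 0.2]
gripper_width: 0.4
```

```bash
python3 to.py 440.5 -203.5 56;  python3 - <<'E'
from h import *
g=grab('wrist','wrist4')
print(proj(g,[[445.4,-204.6,58]]))
E
```

```text
t 9.5 [ 439.5 -204.    68.2] [-1.7953e+02  1.7000e-01 -1.2760e+01] F [0.3 0.6 0.2] w 0.3969642289913103 | units [ 0.04 -0.03  0.61] yaw 0.05
[[256.84561669 223.70200216]]
```

View pics/wrist4.png

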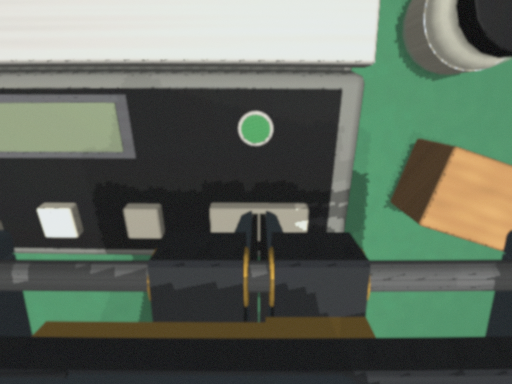

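The fingertips stand over the middle of the wide key, which spans columns 210–308 around row 217. Now I'll press it.

>>> drive_tool(moves=[{"claw": 1,"dx": 0,"dy": 0,"dz": 0.2,"yaw": 0},{"claw": 1,"dx": 0,"dy": 0,"dz": 0.15,"yaw": 0},{"claw": 1,"dx": 0,"dy": 0,"dz": 0.1,"yaw": 0},{"claw": 1,"dx": 0,"dy": 0,"dz": 0.1,"yaw": 0}])

```text
time_s: 10.05
ee_pos: [440.3, -203.4, 57.1]
ee_rot: [-179.6, 0.1, -12.7]
force: [-0.1, -0.4, 3.2]
gripper_width: 0.2
```

>>> drive_tool(moves=[{"claw": 1,"dx": 0,"dy": 0,"dz": 0.1,"yaw": 0}])

```text
time_s: 10.18
ee_pos: [440.6, -203.5, 55.5]
ee_rot: [-179.6, 0.0, -12.7]
force: [-1.6, 1.4, 11.4]
gripper_width: 0.4
```

>>> drive_tool(moves=[{"claw": 1,"dx": 0,"dy": 0,"dz": 0.1,"yaw": 0}])

```text
time_s: 10.3
ee_pos: [440.7, -203.6, 55.0]
ee_rot: [-179.6, -0.0, -12.7]
force: [-6.7, 1.9, 24.1]
gripper_width: 0.5
```

Bottomed. I'll hold a moment, then lift.

>>> drive_tool(moves=[{"claw": 1,"dx": 0,"dy": 0,"dz": 0.07,"yaw": 0},{"claw": 1,"dx": 0,"dy": 0,"dz": 0.07,"yaw": 0},{"claw": 1,"dx": 0,"dy": 0,"dz": 0.07,"yaw": 0}])

```text
time_s: 10.68
ee_pos: [440.6, -203.5, 55.4]
ee_rot: [-179.6, -0.1, -12.7]
force: [-3.1, 1.3, 13.7]
gripper_width: 0.6
```

>>> drive_tool(moves=[{"claw": 1,"dx": 0,"dy": 0,"dz": -0.5,"yaw": 0},{"claw": 1,"dx": 0,"dy": 0,"dz": -1,"yaw": 0},{"claw": 1,"dx": 0,"dy": 0,"dz": -0.5,"yaw": 0},{"claw": 1,"dx": 0,"dy": 0,"dz": 0,"yaw": 0}])

```text
time_s: 11.18
ee_pos: [440.0, -203.5, 96.5]
ee_rot: [-179.6, -0.1, -12.7]
force: [0.1, -0.2, 0.3]
gripper_width: 0.3
```

```bash
python3 to.py 467.2 -89.5 92;  python3 - <<'E'
from h import *
g=grab('wrist','wrist5')
E
```

```text
t 11.175 [ 440.  -203.5   96.5] [-1.7957e+02 -6.0000e-02 -1.2670e+01] F [ 0.1 -0.2  0.3] w 0.2561999717728194 | units [ 0.07 -5.86  0.27] yaw 0.06
```

View pics/wrist5.png

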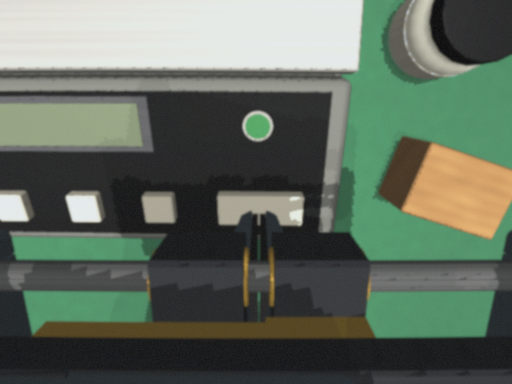

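The wide key is up, and the carton and jar are undisturbed. Moving to the middle square key.

>>> drive_tool(moves=[{"claw": 1,"dx": 0,"dy": -1,"dz": 0,"yaw": 0},{"claw": 1,"dx": 0,"dy": -1,"dz": 0,"yaw": 0},{"claw": 1,"dx": 0,"dy": -1,"dz": 0,"yaw": 0},{"claw": 1,"dx": 0,"dy": -1,"dz": 0,"yaw": 0},{"claw": 1,"dx": 0,"dy": -0.5,"dz": 0,"yaw": 0}])

```text
time_s: 11.85
ee_pos: [457.6, -113.0, 92.8]
ee_rot: [-179.5, 0.4, -12.8]
force: [-0.5, -0.7, -0.1]
gripper_width: 0.8
```

```bash
python3 to.py 467.2 -89.5 68
```

```text
t 11.85 [ 457.6 -113.    92.8] [-179.52    0.42  -12.8 ] F [-0.5 -0.7 -0.1] w 0.7531637576000267 | units [ 0.22 -1.24  1.25] yaw 0.05
```

>>> drive_tool(moves=[{"claw": 1,"dx": 0.15,"dy": -0.7,"dz": 0.1,"yaw": 0},{"claw": 1,"dx": 0.05,"dy": -0.5,"dz": 0.3,"yaw": 0},{"claw": 1,"dx": 0,"dy": 0,"dz": 0.4,"yaw": 0},{"claw": 1,"dx": 0,"dy": 0,"dz": 0.2,"yaw": 0},{"claw": 1,"dx": 0,"dy": 0,"dz": 0,"yaw": 0}])

```text
time_s: 12.48
ee_pos: [466.5, -89.2, 70.3]
ee_rot: [-179.6, 0.6, -12.8]
force: [-0.1, 0.0, 0.6]
gripper_width: 0.5
```

```bash
python3 to.py 467.2 -89.5 56;  python3 - <<'E'
from h import *
g=grab('wrist','wrist6')
print(proj(g,[[472.1,-90.7,58]]))
E
```

```text
t 12.475 [466.5 -89.2  70.3] [-179.55    0.57  -12.77] F [-0.1  0.   0.6] w 0.48334196199692797 | units [0.04 0.01 0.72] yaw 0.05
[[258.63905752 222.46539433]]
```

View pics/wrist6.png

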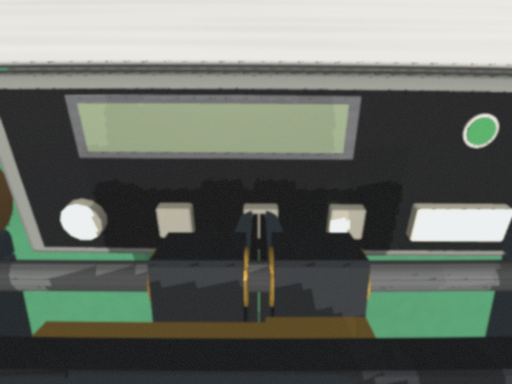

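The fingertips are over the middle square key at about (260,215), well clear of its neighbours at (175,218) and (346,220). Press.

>>> drive_tool(moves=[{"claw": 1,"dx": 0,"dy": 0,"dz": 0.3,"yaw": 0},{"claw": 1,"dx": 0,"dy": 0,"dz": 0.15,"yaw": 0},{"claw": 1,"dx": 0,"dy": 0,"dz": 0.1,"yaw": 0},{"claw": 1,"dx": 0,"dy": 0,"dz": 0.1,"yaw": 0}])

```text
time_s: 13.02
ee_pos: [467.3, -89.8, 57.5]
ee_rot: [-179.6, 0.4, -12.8]
force: [1.4, -0.1, 3.1]
gripper_width: 0.3
```

>>> drive_tool(moves=[{"claw": 1,"dx": 0,"dy": 0,"dz": 0.1,"yaw": 0}])

```text
time_s: 13.15
ee_pos: [467.6, -89.9, 55.7]
ee_rot: [-179.6, 0.4, -12.8]
force: [-1.1, -1.1, 3.6]
gripper_width: 0.5
```

>>> drive_tool(moves=[{"claw": 1,"dx": 0,"dy": 0,"dz": 0.1,"yaw": 0}])

```text
time_s: 13.28
ee_pos: [467.8, -89.9, 55.0]
ee_rot: [-179.6, 0.3, -12.8]
force: [-5.7, 0.9, 22.1]
gripper_width: 0.8
```

>>> drive_tool(moves=[{"claw": 1,"dx": 0,"dy": 0,"dz": 0.07,"yaw": 0},{"claw": 1,"dx": 0,"dy": 0,"dz": 0.07,"yaw": 0},{"claw": 1,"dx": 0,"dy": 0,"dz": 0.07,"yaw": 0}])

```text
time_s: 13.65
ee_pos: [467.8, -89.9, 55.3]
ee_rot: [-179.6, 0.2, -12.8]
force: [-3.1, 1.0, 13.1]
gripper_width: 0.4
```

>>> drive_tool(moves=[{"claw": 1,"dx": 0,"dy": 0,"dz": -0.5,"yaw": 0},{"claw": 1,"dx": 0,"dy": 0,"dz": -1,"yaw": 0},{"claw": 1,"dx": 0,"dy": 0,"dz": -1,"yaw": 0},{"claw": 1,"dx": -0.5,"dy": 0,"dz": -1,"yaw": 0},{"claw": 1,"dx": -1,"dy": 0,"dz": -1,"yaw": 0}])

```text
time_s: 14.28
ee_pos: [437.7, -83.8, 146.9]
ee_rot: [-179.6, 0.4, -12.8]
force: [-0.9, 0.2, 0.2]
gripper_width: 0.2
```

>>> drive_tool(moves=[{"claw": 1,"dx": -1,"dy": 0,"dz": -0.5,"yaw": 0},{"claw": 1,"dx": -1,"dy": 0,"dz": 0,"yaw": 0},{"claw": 1,"dx": -1,"dy": 0,"dz": 0,"yaw": 0},{"claw": 1,"dx": 0,"dy": 0,"dz": 0,"yaw": 0},{"claw": 1,"dx": 0,"dy": 0,"dz": 0,"yaw": 0}])

```text
time_s: 14.9
ee_pos: [375.9, -69.8, 157.8]
ee_rot: [-179.6, 0.4, -12.8]
force: [0.3, -0.1, -0.0]
gripper_width: 0.6
```

```bash
python3 - <<'E'
from h import *
print(telemetry.state()['force'])
f=grab('scene','scene7'); g=grab('top','top7')
for n,a in (('scene',f),('top',g)):
    print(n,[ (np.abs(a['color'].astype(int)-cv2.imread(f'pics/{n}0.png')).max(2)[sl]>40).sum() for sl in ([np.s_[110:255,120:315]] if n=='scene' else [np.s_[90:200,200:440],np.s_[200:280,385:435],np.s_[165:240,195:240]])])
a=g['color'][80:290,190:450]; b=f['color'][95:260,115:320]
cv2.imwrite('pics/c7.png',np.hstack([cv2.resize(a,(396,320)),cv2.resize(b,(398,320))]))
E
```

```text
[ 0.31302715 -0.09345593 -0.03600347]
scene [np.int64(1427)]
top [np.int64(0), np.int64(0), np.int64(0)]
```

View pics/c7.png

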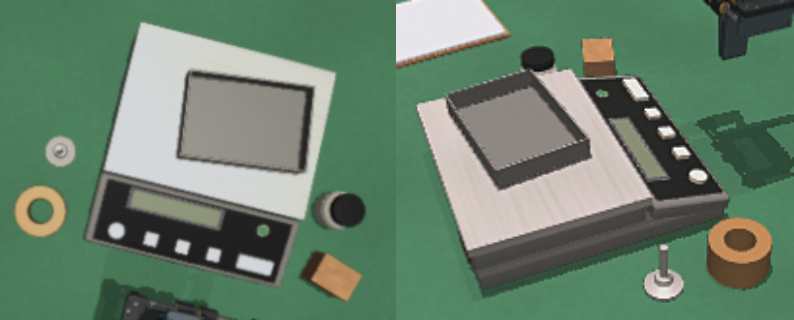

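The robot is clear, all keys are up, and the tray and the things around the scale are unmoved. In the top view no pixels changed there; the scene camera's changes are the gripper and its shadow.

```bash
python3 -c "
from h import *
print(job.job_done())"
```

```text
the job is handed in; nothing more can be done
None
```

I pressed the three keys in order with the shut fingertips, lifted clear after each press, and handed the job in; it reports no verdict.

- **Round key:** held at its stop for about 1.3–1.5 s at 13–23 N.
- **Wide key:** pressed to its stop at 11–24 N and held for about 0.4 s.
- **Middle square key:** pressed to its stop at 13–22 N and held for about 0.4 s.

Key travel isn't reported directly. I judged "fully down" from the force jumping from about 3 N to 10–20 N after roughly 4 mm of travel.

**Last checks:** The robot was clear of everything, with force readings near zero. In the pictures all five keys look up. Comparing the before and after top views found no change around the platter, tray, foot, tape, jar or carton. The scene view did show changed pixels; from the picture I put them down to the gripper and its shadow, without checking them one by one. The two cameras disagreed by about 2 mm on where the scale stands, within their stated accuracy. I finished at about 15 s of the 48 s allowed.

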